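# Start the dry-block incubator

## Robot

A 6-joint arm with a two-finger parallel gripper is mounted at the origin on the work surface. World frame = base frame: x ahead of the robot, y to its left, z up, the work surface at z = 0. Lengths are in mm, angles in degrees, forces in N, time in s.
With the tool pointing down it reaches from about 325 to 775 mm from the base axis. Payload 5.5 kg.
Tool frame: the origin (TCP) lies midway between the tips of the shut fingers; the grasp point (between the pads) lies 19 mm behind it; z points along the fingers, y is the line along which they close (so a half turn about z gives the same grasp; the last joint's range is limited). The gripper opens to 88 mm and grips with 3 to 60 N. Pads are 20 mm wide; open, the fingers measure 115 mm over their backs; the gripper's body (75 mm by 178 mm) begins 61 mm behind the grasp point.
Start: joints at [-74.983, 5.22, 70.514, -0, 104.267, -3.249], TCP at [188.056, -569.782, 222.631] pointing down, gripper open.
Joint ranges: [-164.24, 164.24], [-49.07, 125.15], [9.68, 141.18], [-86.29, 266.29], [3.28, 154.24], [-151.56, 151.56]. Speed limits (degrees/s): [147.25, 147.25, 172.46, 180, 180, 180].

## Interface

Orientations are given as [roll, pitch, yaw] about the fixed x, y, z axes, in that order (R = Rz(yaw) Ry(pitch) Rx(roll)).
In Python, from cell import telemetry, cams, order gives the robot as it stands.
- The arm moves only by the shell command python3 -m crank 'ROWS' [FORCE]. ROWS is JSON, a list of rows, each a list of 7 numbers: the shift along the tool's x, y, z in m, then the turn, a rotation vector about the tool's x, y, z in rad, then the opening in per cent of the stroke, from 0 (shut) to 100 (fully open). A call has 1 to 20 rows; each row shifts and turns the commanded pose from where the row before left it, along the tool's axes as they then stand; what a row does not reach is not made up. A row lasts 1/12 s, in which the tool goes at most 41.7 mm and 7.16 degrees, less where a joint would pass 70% of its speed; a pose out of reach is approached as far as the arm can. A call with a gripper value outside its range is refused whole. The fingers move at their own pace and stop on an object; FORCE is the grip in N (left out, the last holds). Time passes only in rows, so rows that do not move let the fingers close. It gives the time, the measured TCP pose, the force, the opening and the grip force at its end, in the units of the state.
- telemetry.state(): the state, without advancing time (a new reading comes with each control period).
- cams.camera(name): name is "side" or "top" or "wrist"; returns the picture (420x560x3 uint8, red, green, blue); there is no depth.
- cams.camera_params(name): a dict with "fov_y" (degrees; the focal length in pixels is half the picture's height over the tangent of half this angle, whatever the lens; pixels are square), "cx", "cy" (the principal point, pixels), "rvec" (rotation vector, rad) and "tvec" (3), from world to camera coordinates, as OpenCV has them. Camera axes: x right, y down, z forward; pixel columns grow to the right and rows downward; lengths in mm; the calibration is good to about 2 mm. A picture is of the moment at which its call begins: read the wrist's pose just before it. camera_params takes no time and is no camera call; for the wrist camera it gives the pose at the moment of the call.
- order.close_job(): hands the job in; it is judged then, once.
The state is a dict: "time": time; "joint_positions": joint angles; "qvel": joint speeds; "tau": joint torques, N m; "tcp_pos": TCP position; "tool_rot": TCP orientation; "wrist_force": force on the tool from outside, world axes, zero at the start; "wrist_torque": the same for the moment, N m; "gripper_width": opening from 0.0 (shut) to 1.0 (fully open); "grasp_force": force on a finger pad.
Only numpy, scipy, OpenCV 4.12 (cv2) and the standard library are available. Lean on these libraries where they do the work, as an engineer would, in place of code of your own. Each camera call takes 0.05 s, during which the arm holds its last target. There are 200 camera calls.

## Task

Start the dry-block incubator touching it with the fingertips only, in this order: push its open lid fully shut, push down the orange end of the rocker on the switch box to turn on the power, press the yellow key fully down so that it stays down, then press the green key fully down so that it stays down. Never press the red key, and leave everything else on the bench and the vial on the deck where they stand: nothing is to be picked up.

Things in the scene. Friction and masses are not known exactly. Their poses are not given: they have to be found in the camera images.
- incubator: white bench instrument, fixed to the bench, 260 (x) x 240 (y) x 60 mm high; the front (-x) part, x -130 to -40 mm, is the grey key deck at 60 mm height, on it the keys in a row along y at x = -85 mm, y between -85 and +25 mm, and an amber vial 22 mm across and 40 mm tall at about y = +95 mm. The rear part, x -30 to +130 mm, is a chamber up to 96 mm height, under the hinged lid. Origin: centre of the underside; x points away from the robot at yaw 0, z up
- lid (a joint): hinged lid of the chamber, blue frame with a green window, 150 mm from hinge to front edge, 220 mm wide, 8 mm thick. Hinge along y at the rear: 0 = shut (level, top face 104 mm above the bench), growing as the front edge rises, rad. Stiff hinge: it stays at any angle; 2 to 6 N near the front edge closes it. It stops firmly at 0
- lid_hinge (a point): on the lid's hinge axis, at mid-width and mid-thickness, 100 mm above the bench; z is the lid's upward normal, -x points along the lid to its front edge (both turn with the lid)
- lid_front (a point): on the outer (upper) face of the lid, at mid-width, 130 mm from the hinge axis and 20 mm short of the front edge: a good place to push. Axes as the lid's
- switch_box: grey switch box fixed to the bench, 110 (x) x 64 (y) x 45 mm high, a black frame and the rocker on top. Left or right of the incubator. Origin: centre of the underside; the rocker's orange end lies to its +x, the white end to its -x
- rocker (a joint): rocker switch on the box, a shallow V of two paddles each 28 mm long and 34 mm wide, turning about the box's y axis at 58 mm above the bench. 0 = off: the white paddle lies level and the orange one slopes up, its outer end 69 mm high. 0.4 rad = on: the orange paddle lies level at 58 mm. It stays where it is left; about 3 N near the orange end moves it; stops firmly at both ends
- rocker_orange (a point): on the top face of the orange paddle, at mid-width, 18 mm from the rocker's axis: the place to push; 65 mm above the bench when off, 58 mm when on. Turns with the rocker
- yellow_key (a joint): yellow round push key, cap 28 mm across, on the grey deck of the incubator; pressed third, after the rocker. 0 = up, 0.006 m = fully down. It is a latching key: about 4 N moves it and it stays where it is pushed
- yellow_top (a point): centre of the flat top of the yellow key's cap, 28 mm across; it stands 82 mm above the bench (11 mm above its black collar, 38 mm across) when up and 6 mm lower when down. z up; moves with the cap. The three keys sit in a row, 55 mm apart, in any order
- green_key (a joint): green round push key, cap 28 mm across, on the grey deck of the incubator; pressed last. 0 = up, 0.006 m = fully down. It is a latching key: about 4 N moves it and it stays where it is pushed
- green_top (a point): centre of the flat top of the green key's cap, 28 mm across; it stands 82 mm above the bench (11 mm above its black collar, 38 mm across) when up and 6 mm lower when down. z up; moves with the cap. The three keys sit in a row, 55 mm apart, in any order
- red_key (a joint): red round push key, cap 28 mm across, on the grey deck of the incubator; must stay up. 0 = up, 0.006 m = fully down. It is a latching key: about 4 N moves it and it stays where it is pushed
- red_top (a point): centre of the flat top of the red key's cap, 28 mm across; it stands 82 mm above the bench (11 mm above its black collar, 38 mm across) when up and 6 mm lower when down. z up; moves with the cap. The three keys sit in a row, 55 mm apart, in any order
- rack: loose purple tube rack, 120 x 70 x 45 mm, on the other side of the incubator from the switch box; origin at the centre of its underside
- tube_a: loose white tube with blue cap in the rack, 16 mm across (cap 21), top 104 mm above the bench; origin at its foot
- tube_b: loose white tube with orange cap in the rack, same size; origin at its foot
- vial: loose amber vial with white cap, 22 mm across, 40 mm tall, standing on the incubator's deck beside the keys; origin at its foot
- beaker: loose clear beaker, 72 mm across, 90 mm tall, beyond the incubator; origin at the centre of its foot
- bottle: loose clear bottle with orange cap, 70 mm across, 150 mm tall, beyond the incubator; origin at the centre of its foot
- tub: loose white screw-top tub, 76 mm across, 80 mm tall, at the far left; origin at the centre of its foot
- pen: loose blue marker pen lying along its y at the far right, 130 x 12 x 12 mm; origin at the centre of its underside

How it is judged:
By the outcome, as a careful person would: the job done as asked, in the order asked, and still so for the second after the job is handed in, with the robot touching nothing.
It also fails if it takes over 56 s, if anything falls off the work surface, if the arm or the gripper's body presses on something with over 40 N, if the wrist force passes 120 N, or if a joint passes its speed limit or range.

## Working session

There is one attempt and no reset: what is moved stays moved. The work goes in short steps, Python scripts to look and compute and a shell command to move; the robot and the scene stay as the last step left them, time stands still between calls to the robot, and variables do not carry over. Pictures are saved under pics/ and viewed, at most 10 in all, crops included, and the job is handed in when it is done.

```bash
mkdir -p pics; python3 - <<'E'
from cell import telemetry,cams
import cv2
for n in("top","side"):
    p=cams.camera_params(n);print(n,p)
    cv2.imwrite(f"pics/{n}1.png",cams.camera(n)[:,:,::-1])
s=telemetry.state();print(s)
E
```

```text
top {'fov_y': 55.23075008483205, 'cx': 276.57671308783137, 'cy': 209.35228519827317, 'rvec': array([ 2.14989737, -2.14180185,  0.14963221]), 'tvec': array([-15.20140496, 647.18002457, 954.48784243])}
side {'fov_y': 49.54846070979351, 'cx': 278.6384793498514, 'cy': 209.7870981693071, 'rvec': array([ 2.36806792, -0.28973896,  0.09835566]), 'tvec': array([-592.84199629,  148.18482105,  961.02267854])}
{'time': 0.1, 'joint_positions': array([-7.49831836e+01,  5.25911330e+00,  7.05744336e+01, -3.53365715e-03,
        1.04266871e+02, -3.24876065e+00]), 'qvel': array([ 0.17275927, -0.11791686, -0.10687171, -0.0009766 , -0.00153417,
        0.01260578]), 'tau': array([ 1.14386861e-03, -4.47857201e+01, -4.07569778e+01,  6.98382617e-02,
        2.84912658e-02, -1.23417099e-04]), 'tcp_pos': array([ 187.96177865, -569.51867233,  221.62200838]), 'tool_rot': array([-1.79899549e+02, -2.27011987e-03,  1.82647072e+01]), 'wrist_force': array([-0.13143181,  0.25399993,  0.646418  ]), 'wrist_torque': array([-0.03101042,  0.05245564,  0.01961806]), 'grasp_force': 0.0, 'gripper_width': 1.0009902402380002}
```

View pics/top1.png

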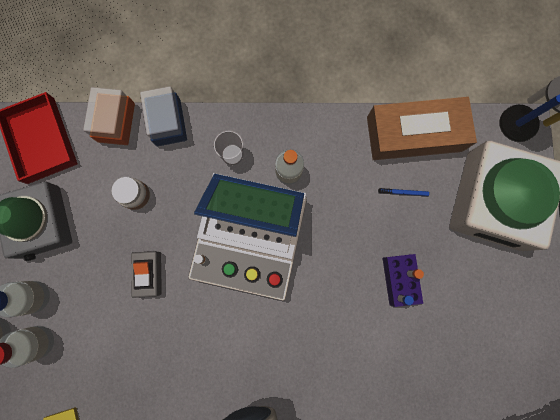

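View pics/side1.png

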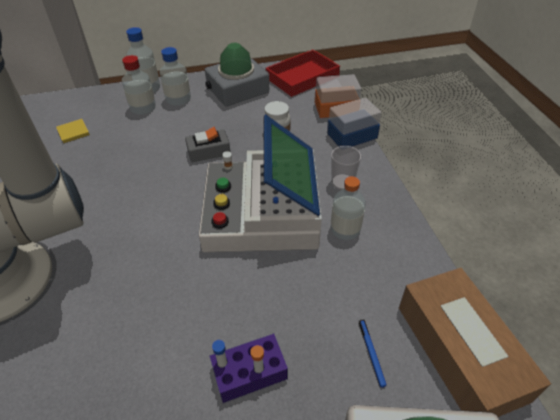

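The top view shows green (230,269), yellow (252,274) and red (275,280) keys, the vial at (199,259), the rocker's orange end at (140,268), and the lid open with its corners at (214,175), (305,190), (300,235) and (196,213). The side view shows the lid open at a steep angle.

```bash
cat > h.py <<'E'
import numpy as np,cv2
def KRT(p):
    f=210/np.tan(np.radians(p["fov_y"]/2))
    return np.array([[f,0,p["cx"]],[0,f,p["cy"]],[0,0,1]]),cv2.Rodrigues(np.array(p["rvec"]))[0],np.array(p["tvec"])
def onz(p,uv,z):
    K,R,t=KRT(p);d=R.T@np.linalg.solve(K,[*uv,1]);c=-R.T@t
    return (c+d*(z-c[2])/d[2])
def proj(p,X):
    K,R,t=KRT(p);x=K@(R@np.array(X)+t);return x[:2]/x[2]
def blob(rgb,hues,box,smin=120,vmin=70):
    h=cv2.cvtColor(np.ascontiguousarray(rgb),cv2.COLOR_RGB2HSV).astype(int);m=np.zeros(h.shape[:2],bool)
    for a,b in hues:m|=(h[...,0]>=a)&(h[...,0]<=b)
    m&=(h[...,1]>smin)&(h[...,2]>vmin)
    u0,v0,u1,v1=box;k=np.zeros_like(m);k[v0:v1,u0:u1]=1;m&=k
    v,u=np.nonzero(m);return np.array([u.mean(),v.mean()]),len(u)
E
python3 - <<'E'
from cell import cams
from h import *
im={n:cv2.imread(f"pics/{n}1.png")[:,:,::-1] for n in("top","side")}
P={n:cams.camera_params(n) for n in im}
H=dict(green=[(45,85)],yellow=[(20,34)],red=[(0,6),(174,180)],orange=[(3,18)])
B=dict(top=dict(green=(218,260,242,280),yellow=(242,264,262,284),red=(264,270,286,290),orange=(130,260,152,277)),
 side=dict(green=(212,175,232,192),yellow=(212,193,230,209),red=(208,210,232,229),orange=(202,126,218,142)))
pos={}
for k in H:
    for n in im:
        c,N=blob(im[n],H[k],B[n][k]);X=onz(P[n],c,80 if k!="orange" else 64)
        print(k,n,c.round(1),N,X.round(1))
        if n=="top":pos[k]=X
d=pos["green"]-pos["red"];yaw=np.arctan2(-d[0],d[1]);print("len",np.linalg.norm(d),"yaw",np.degrees(yaw))
# incubator origin: middle key at (-85,-30)
R=np.array([[np.cos(yaw),-np.sin(yaw)],[np.sin(yaw),np.cos(yaw)]])
o=pos["yellow"][:2]-R@[-85,-30];print("origin",o)
hx=130*1
# lid angle: hinge at rear x=+120 (150 lid; shut front edge -30)
for th in range(30,100,10):
    a=np.radians(th);out=[]
    for y in(110,-110):
        l=np.array([120-150*np.cos(a),y]);w=R@l+o
        out.append([proj(P[n],[*w,100+150*np.sin(a)]).round(0).tolist() for n in("top","side")])
    print(th,out)
for n,uv in(("top",(133,254)),("top",(155,252)),("top",(133,298)),("top",(158,296)),("top",(199,259))):
    print(uv,onz(P[n],uv,45 if uv[0]<190 else 100).round(0))
E
```

```text
green top [228.7 269. ] 98 [499.9  99.5  80. ]
green side [222.2 181.8] 69 [501.3  95.7  80. ]
yellow top [251.3 274.1] 108 [488.3  46.1  80. ]
yellow side [220.7 199.4] 116 [489.3  40.   80. ]
red top [274.  279.3] 107 [476.5  -7.5  80. ]
red side [219.1 217.3] 114 [477.7 -12.4  80. ]
orange top [140.5 267.7] 182 [501.9 313.4  64. ]
orange side [211.5 133.2] 104 [503.5 305.6  64. ]
len 109.59662914279183 yaw -12.348818822320561
origin [577.73929135  57.21940294]
30 [[[193.0, 226.0], [252.0, 124.0]], [[293.0, 248.0], [251.0, 191.0]]]
40 [[[193.0, 218.0], [259.0, 116.0]], [[295.0, 241.0], [258.0, 183.0]]]
50 [[[193.0, 208.0], [267.0, 109.0]], [[297.0, 232.0], [267.0, 176.0]]]
60 [[[194.0, 197.0], [276.0, 103.0]], [[299.0, 221.0], [278.0, 169.0]]]
70 [[[196.0, 185.0], [287.0, 98.0]], [[302.0, 208.0], [291.0, 164.0]]]
80 [[[198.0, 172.0], [299.0, 95.0]], [[305.0, 196.0], [305.0, 161.0]]]
90 [[[201.0, 160.0], [311.0, 94.0]], [[308.0, 183.0], [319.0, 160.0]]]
(133, 254) [535. 340.  45.]
(155, 252) [540. 286.  45.]
(133, 298) [429. 334.  45.]
(158, 296) [434. 274.  45.]
(199, 259) [523. 166. 100.]
```

```bash
python3 -m crank '[[0,0,-0.022,0,0,0.1068,0],[0,0,-0.022,0,0,0.1068,0],[0,0,-0.022,0,0,0.1068,0],[0,0,-0.022,0,0,0.1068,0],[0,0,-0.022,0,0,0.1068,0],[0.0077,-0.0332,0,0,0,0,0],[0.0077,-0.0332,0,0,0,0,0],[0.0077,-0.0332,0,0,0,0,0],[0.0077,-0.0332,0,0,0,0,0],[0.0077,-0.0332,0,0,0,0,0],[0.0077,-0.0332,0,0,0,0,0],[0.0077,-0.0332,0,0,0,0,0],[0.0077,-0.0332,0,0,0,0,0],[0.0077,-0.0332,0,0,0,0,0],[0.0077,-0.0332,0,0,0,0,0],[0.0077,-0.0332,0,0,0,0,0],[0.0077,-0.0332,0,0,0,0,0],[0.0077,-0.0332,0,0,0,0,0],[0.0077,-0.0332,0,0,0,0,0],[0.0077,-0.0332,0,0,0,0,0]]' && python3 -m crank '[[0.0077,-0.0332,0,0,0,0,0],[0.0077,-0.0332,0,0,0,0,0],[0.0077,-0.0332,0,0,0,0,0],[0.0077,-0.0332,0,0,0,0,0],[0.0077,-0.0332,0,0,0,0,0],[0,0,0,0,0,0,0],[0,0,0,0,0,0,0],[0,0,0,0,0,0,0]]'; python3 - <<'E'
from cell import cams,telemetry
from h import *
p=cams.camera_params("wrist");im=cams.camera("wrist");cv2.imwrite("pics/w1.png",im[:,:,::-1])
np.save("w1.npy",p,allow_pickle=True)
K,R,t=KRT(p);print("cam",(-R.T@t).round(0),R.T[:,2].round(2));s=telemetry.state();print(s["tcp_pos"],s["tool_rot"],s["wrist_force"])
E
```

```text
time: 1.77
tcp_pos: [407.5, -106.3, 332.4]
tool_rot: [180.0, 0.0, -12.3]
wrist_force: [0.7, -0.8, -0.0]
gripper_width: 0.006
grasp_force: 0.0
time: 2.43
tcp_pos: [480.1, 45.8, 332.3]
tool_rot: [180.0, 0.1, -12.3]
wrist_force: [0.4, 0.0, -0.2]
gripper_width: 0.007
grasp_force: 0.0
cam [554.  30. 494.] [-0.27  0.06 -0.96]
[480.04102682  45.36126873 332.59712573] [ 1.79977430e+02  1.25353381e-02 -1.23679432e+01] [ 0.10697761 -0.19476647 -0.52574474]
```

View pics/w1.png

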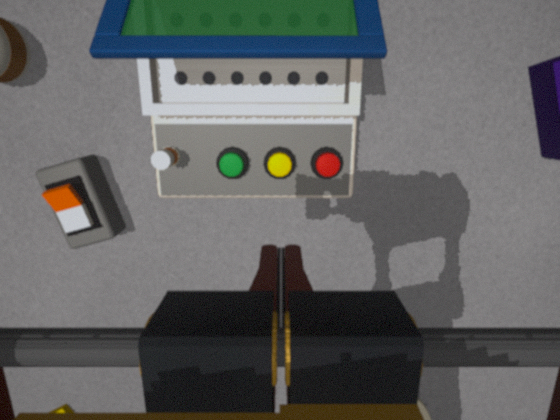

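The wrist view shows green (232,163), yellow (279,163), red (327,163), the rocker orange at (65,196), the vial at (161,159), and the lid's front edge from (92,55) to (386,55).

```bash
python3 - <<'E'
from h import *
p=np.load("w1.npy",allow_pickle=True).item();im=cv2.imread("pics/w1.png")[:,:,::-1]
pos={}
for k,h,b,z in(("green",[(45,85)],(212,145,252,183),82),("yellow",[(20,34)],(260,145,300,183),82),("red",[(0,6),(174,180)],(307,145,347,183),82),("orange",[(3,18)],(40,178,90,215),64)):
    c,N=blob(im,h,b);pos[k]=onz(p,c,z);print(k,c.round(1),N,pos[k].round(1))
d=pos["green"]-pos["red"];yaw=np.arctan2(-d[0],d[1]);print("len",np.linalg.norm(d),"yaw",np.degrees(yaw))
R=np.array([[np.cos(yaw),-np.sin(yaw)],[np.sin(yaw),np.cos(yaw)]])
o=pos["yellow"][:2]-R@[-85,-30];print("origin",o)
for th in range(30,61,5):
    a=np.radians(th);l=120-150*np.cos(a)+4*np.sin(a)*0
    print(th,[proj(p,[*(R@[l,y]+o),100+150*np.sin(a)]).round(0).tolist() for y in(110,-110)])
for th in(35,40,45,50):
  a=np.radians(th);print(th,"lid_front",R@[120-130*np.cos(a)+4*np.sin(a),0]+o,100+130*np.sin(a)+4*np.cos(a))
print("box yaw",[onz(p,uv,45).round(0) for uv in((38,171),(95,155),(80,247),(117,234))])
E
```

```text
green [230.7 164.3] 478 [502.8  98.5  82. ]
yellow [279.1 164.3] 531 [491.1  45.3  82. ]
red [327.4 164.3] 520 [479.5  -7.8  82. ]
orange [ 61.7 197.2] 734 [505.4 310.6  64. ]
len 108.90524131555983 yaw -12.356947936469936
origin [580.58620335  56.38716732]
30 [[109.0, 92.0], [375.0, 92.0]]
35 [[102.0, 82.0], [379.0, 82.0]]
40 [[94.0, 70.0], [384.0, 70.0]]
45 [[86.0, 56.0], [388.0, 56.0]]
50 [[78.0, 39.0], [393.0, 39.0]]
55 [[69.0, 20.0], [398.0, 21.0]]
60 [[60.0, -1.0], [403.0, -1.0]]
35 lid_front [596.02460517  53.00497372] 177.84154490279195
40 lid_front [603.03908221  51.46826547] 186.626567031726
45 lid_front [610.77479428  49.77355146] 194.75230867899737
50 lid_front [619.17286795  47.93372948] 202.1569280442133
box yaw [array([541., 339.,  45.]), array([545., 264.,  45.]), array([435., 325.,  45.]), array([442., 271.,  45.])]
```

```bash
python3 -m crank '[[0.0274,-0.0064,0,0,0,0,0],[0.0274,-0.0064,0,0,0,0,0],[0.0274,-0.0064,0,0,0,0,0],[0.0274,-0.0064,0,0,0,0,0],[0.0274,-0.0064,0,0,0,0,0],[0,0,0.02,0,0,0,0],[0,0,0.02,0,0,0,0],[0,0,0.02,0,0,0,0],[0,0,0.02,0,0,0,0],[0,0,0.02,0,0,0,0],[0,0,0.02,0,0,0,0],[0,0,0,0,0,0,0],[0,0,0,0,0,0,0]]'
python3 -m crank '[[0,0,0.0085,0,0,0,0],[0,0,0.0085,0,0,0,0],[-0.0068,0,0.0076,0,0,0,0],[-0.0068,0,0.0076,0,0,0,0],[-0.0056,0,0.0085,0,0,0,0],[-0.0056,0,0.0085,0,0,0,0],[-0.0042,0,0.0093,0,0,0,0],[-0.0042,0,0.0093,0,0,0,0]]'
```

```text
time: 3.57
tcp_pos: [620.2, 46.6, 212.0]
tool_rot: [180.0, 0.1, -12.4]
wrist_force: [-0.3, 0.2, -0.2]
gripper_width: 0.006
grasp_force: 0.0
time: 4.23
tcp_pos: [589.2, 54.9, 145.8]
tool_rot: [-180.0, -0.2, -12.3]
wrist_force: [1.4, -0.5, 0.9]
gripper_width: 0.001
grasp_force: 0.9
```

```bash
python3 -m crank '[[-0.0027,0,0.0098,0,0,0,0],[-0.0027,0,0.0098,0,0,0,0],[-0.0011,0,0.007,0,0,0,0],[-0.0011,0,0.007,0,0,0,0]]'
python3 -m crank '[[0,0,0.004,0,0,0,0],[0,0,0.002,0,0,0,0],[0,0,0.002,0,0,0,0],[0,0,0,0,0,0,0]]'; python3 - <<'E'
from cell import cams
import cv2
cv2.imwrite("pics/s2.png",cams.camera("side")[60:300,150:400][:,:,::-1].repeat(2,0).repeat(2,1))
E
```

```text
time: 4.57
tcp_pos: [581.4, 56.6, 110.8]
tool_rot: [-180.0, -0.1, -12.3]
wrist_force: [1.3, -0.8, 1.6]
gripper_width: 0.011
grasp_force: 0.9
time: 4.9
tcp_pos: [581.0, 56.8, 104.3]
tool_rot: [-180.0, 0.0, -12.3]
wrist_force: [-3.1, -0.7, 5.9]
gripper_width: 0.006
grasp_force: 2.8
```

View pics/s2.png

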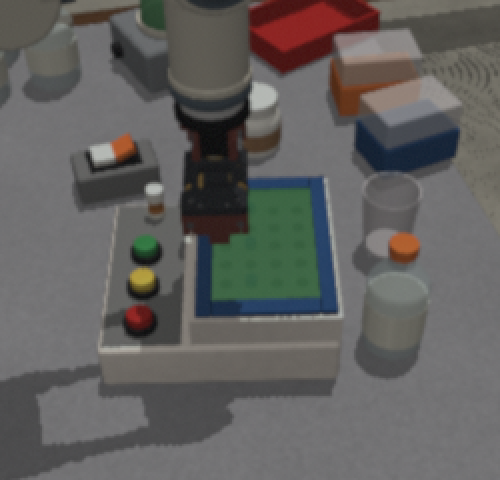

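The side view shows the lid lying essentially level. I'll press on until the force shows the stop.

```bash
python3 -m crank '[[0,0,0.002,0,0,0,0],[0,0,0.002,0,0,0,0],[0,0,0,0,0,0,0],[0,0,0,0,0,0,0]]'
```

```text
time: 5.28
tcp_pos: [581.0, 56.8, 104.1]
tool_rot: [-180.0, -0.1, -12.3]
wrist_force: [-9.8, -1.1, 19.4]
gripper_width: 0.003
grasp_force: 10.0
```

The force rises to 20 N with no motion, so the lid is shut. Next I go over the switch.

```bash
python3 -m crank '[[0,0,-0.02,0,0,0,0],[0,0,-0.02,0,0,0,0],[0,0,-0.02,0,0,0,0],[0,0,-0.02,0,0,0,0],[0,0,-0.02,0,0,0,0],[0,0,-0.02,0,0,0,0],[-0.016,-0.0291,0,0,0,0,0],[-0.016,-0.0291,0,0,0,0,0],[-0.016,-0.0291,0,0,0,0,0],[-0.016,-0.0291,0,0,0,0,0],[-0.016,-0.0291,0,0,0,0,0],[-0.016,-0.0291,0,0,0,0,0],[-0.016,-0.0291,0,0,0,0,0],[-0.016,-0.0291,0,0,0,0,0],[0,0,0,0,0,-0.113,0],[0,0,0,0,0,-0.113,0],[0,0,0,0,0,-0.113,0],[0,0,0,0,0,0,0],[0,0,0,0,0,0,0]]'; python3 - <<'E'
from cell import cams,telemetry
from h import *
p=cams.camera_params("wrist");im=cams.camera("wrist");cv2.imwrite("pics/w2.png",im[:,:,::-1])
np.save("w2.npy",p,allow_pickle=True)
c,N=blob(im,[(3,18)],(100,80,460,240));print(c,N,onz(p,c,63.5));s=telemetry.state();print(s["tcp_pos"],proj(p,s["tcp_pos"]))
E
```

```text
time: 6.87
tcp_pos: [505.7, 311.6, 219.0]
tool_rot: [180.0, 0.0, 6.9]
wrist_force: [0.0, -0.8, 0.1]
gripper_width: 0.007
grasp_force: 0.0
[296.68330956 192.56633381] 1402 [508.12120367 297.37416701  63.5       ]
[505.73690332 311.46425604 219.07135289] [280.43805808 268.84748841]
```

View pics/w2.png

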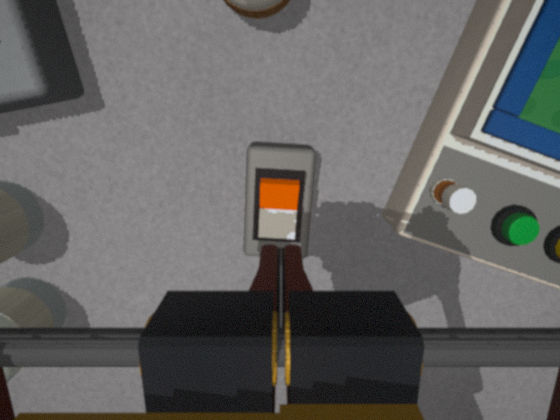

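The orange paddle spans (259–300, 178–210) and the box is aligned with the tool. My blob included the vial, so I recompute it, along with the green and yellow keys.

```bash
python3 - <<'E'
from h import *
p=np.load("w2.npy",allow_pickle=True).item();im=cv2.imread("pics/w2.png")[:,:,::-1]
c,N=blob(im,[(3,18)],(250,170,310,220));print(c,N,onz(p,c,63.5))
print([onz(p,(279,v),z).round(1) for v,z in((178,69),(208,58))])
c,N=blob(im,[(45,85)],(495,200,545,250));print(c,N,onz(p,c,82))
E
```

```text
[278.75461107 192.99839615] 1247 [505.82478004 313.09511791  63.5       ]
[array([520.3, 314.6,  69. ]), array([490.6, 311.1,  58. ])]
[522.         229.00876095] 799 [503.7504801  102.61372651  82.        ]
```

```bash
python3 -m crank '[[0.003,-0.0015,0.018,0,0,0,0],[0,0,0.018,0,0,0,0],[0,0,0.018,0,0,0,0],[0,0,0.018,0,0,0,0],[0,0,0.018,0,0,0,0],[0,0,0.018,0,0,0,0],[0,0,0.018,0,0,0,0],[0,0,0.016,0,0,0,0],[0,0,0.004,0,0,0,0],[0,0,0.004,0,0,0,0],[0,0,0.004,0,0,0,0],[0,0,0.004,0,0,0,0],[0,0,0.003,0,0,0,0],[0,0,0,0,0,0,0]]'
```

```text
time: 8.08
tcp_pos: [509.3, 313.5, 58.8]
tool_rot: [-180.0, -0.1, 7.1]
wrist_force: [1.4, 0.7, 1.8]
gripper_width: 0.002
grasp_force: 0.7
```

```bash
python3 -m crank '[[0,0,0.002,0,0,0,0],[0,0,0.002,0,0,0,0],[0,0,0.002,0,0,0,0],[0,0,0,0,0,0,0],[0,0,0,0,0,0,0]]'
```

```text
time: 8.5
tcp_pos: [509.5, 313.7, 58.1]
tool_rot: [-179.9, -0.2, 7.1]
wrist_force: [-6.4, -6.3, 23.2]
gripper_width: 0.005
grasp_force: 11.5
```

The rocker is at its stop: level at 58.1 mm with 23 N. Next I go above the yellow key.

```bash
python3 -m crank '[[0,0,-0.02,0,0,0,0],[0,0,-0.02,0,0,0,0],[0,0,-0.02,0,0,0,0],[0,0,-0.02,0,0,0,0],[0,0,-0.02,0,0,0,0],[0,0,-0.02,0,0,0.113,0],[0,0,-0.02,0,0,0.113,0],[0,0,-0.02,0,0,0.113,0],[0.0049,0.0333,0,0,0,0,0],[0.0049,0.0333,0,0,0,0,0],[0.0049,0.0333,0,0,0,0,0],[0.0049,0.0333,0,0,0,0,0],[0.0049,0.0333,0,0,0,0,0],[0.0049,0.0333,0,0,0,0,0],[0.0049,0.0333,0,0,0,0,0],[0.0049,0.0333,0,0,0,0,0],[0,0,0,0,0,0,0],[0,0,0,0,0,0,0]]'; python3 - <<'E'
from cell import cams,telemetry
from h import *
s=telemetry.state();p=cams.camera_params("wrist");im=cams.camera("wrist");cv2.imwrite("pics/w3.png",im[:,:,::-1])
T=s["tcp_pos"];a=np.radians(s["tool_rot"][2])
for k,h,b in(("green",[(45,85)],(170,160,250,235)),("yellow",[(20,34)],(250,160,310,235)),("red",[(0,6),(174,180)],(310,160,390,235))):
    c,N=blob(im,h,b);X=onz(p,c,82);d=X-T;print(k,c.round(1),N,X.round(1),"tool dx,dy",d[0]*np.cos(a)+d[1]*np.sin(a),d[0]*np.sin(a)-d[1]*np.cos(a))
print(T,s["tool_rot"])
E
```

```text
time: 10.0
tcp_pos: [489.9, 43.7, 212.3]
tool_rot: [-180.0, -0.0, -12.5]
wrist_force: [-0.4, 0.8, -1.0]
gripper_width: 0.004
grasp_force: 0.0
green [212.7 199.3] 865 [503.1  98.2  82. ] tool dx,dy 1.1133561748554772 -56.02933424167622
yellow [279.1 198.4] 939 [492.1  44.9  82. ] tool dx,dy 1.8533446004160055 -1.6367405562339534
red [345.1 198.3] 916 [480.4  -7.9  82. ] tool dx,dy 1.9342881045997675 52.47513511379356
[489.88910519  43.74936219 212.31812696] [-1.79951960e+02 -2.21274546e-03 -1.25062656e+01]
```

View pics/w3.png

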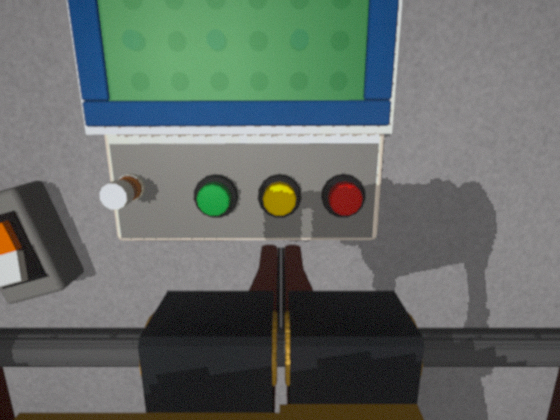

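The lid is shut, the vial is in place at (115,194), and yellow is at (279,198), nearly under the tool.

```bash
python3 -m crank '[[0.0015,-0.001,0.02,0,0,0,0],[0,0,0.02,0,0,0,0],[0,0,0.02,0,0,0,0],[0,0,0.02,0,0,0,0],[0,0,0.02,0,0,0,0],[0,0,0.02,0,0,0,0],[0,0,0.004,0,0,0,0],[0,0,0.004,0,0,0,0],[0,0,0.004,0,0,0,0],[0,0,0.004,0,0,0,0],[0,0,0.002,0,0,0,0],[0,0,0,0,0,0,0]]'
```

```text
time: 11.05
tcp_pos: [492.4, 46.0, 75.7]
tool_rot: [-179.9, -0.1, -12.3]
wrist_force: [-1.0, 2.1, 2.9]
gripper_width: 0.0
grasp_force: 1.6
```

```bash
python3 -m crank '[[0,0,0.002,0,0,0,0],[0,0,0.002,0,0,0,0],[0,0,0.001,0,0,0,0],[0,0,0,0,0,0,0],[0,0,0,0,0,0,0]]'
```

```text
time: 11.47
tcp_pos: [492.7, 46.0, 75.3]
tool_rot: [-179.9, -0.3, -12.3]
wrist_force: [-13.2, 2.1, 26.1]
gripper_width: 0.006
grasp_force: 12.9
```

```bash
python3 -m crank '[[0,0,-0.025,0,0,0,0],[0,0,-0.025,0,0,0,0],[-0.0005,-0.0182,0,0,0,0,0],[-0.0005,-0.0182,0,0,0,0,0],[0,-0.0182,0,0,0,0,0],[0,0,0.014,0,0,0,0],[0,0,0.013,0,0,0,0],[0,0,0.004,0,0,0,0],[0,0,0.004,0,0,0,0],[0,0,0.004,0,0,0,0],[0,0,0.004,0,0,0,0],[0,0,0.002,0,0,0,0],[0,0,0,0,0,0,0]]'
```

```text
time: 12.55
tcp_pos: [502.3, 98.5, 75.7]
tool_rot: [180.0, -0.0, -12.4]
wrist_force: [-5.0, -1.2, 7.4]
gripper_width: 0.004
grasp_force: 3.8
```

```bash
python3 -m crank '[[0,0,0.002,0,0,0,0],[0,0,0.002,0,0,0,0],[0,0,0.001,0,0,0,0],[0,0,0,0,0,0,0],[0,0,0,0,0,0,0]]'
```

```text
time: 12.97
tcp_pos: [502.6, 98.5, 75.2]
tool_rot: [-180.0, -0.2, -12.4]
wrist_force: [-15.3, -3.1, 28.4]
gripper_width: 0.001
grasp_force: 14.2
```

Green is at its stop. I retreat upward and check.

```bash
python3 -m crank '[[0,0,-0.02,0,0,0,0],[0,0,-0.02,0,0,0,0],[0,0,-0.02,0,0,0,0],[0,0,-0.02,0,0,0,0],[0,0,-0.02,0,0,0,0],[0,0,-0.02,0,0,0,0],[0,0,-0.02,0,0,0,0],[-0.01,0,-0.02,0,0,0,0],[0,0,0,0,0,0,0],[0,0,0,0,0,0,0]]'; python3 - <<'E'
from cell import cams
import cv2
cv2.imwrite("pics/w4.png",cams.camera("wrist")[:,:,::-1])
cv2.imwrite("pics/s4.png",cams.camera("side")[100:260,160:360][:,:,::-1].repeat(3,0).repeat(3,1))
E
```

```text
time: 13.8
tcp_pos: [493.4, 101.0, 230.3]
tool_rot: [-179.9, -0.2, -12.3]
wrist_force: [0.4, -0.1, -0.5]
gripper_width: 0.004
grasp_force: 0.0
```

View pics/w4.png

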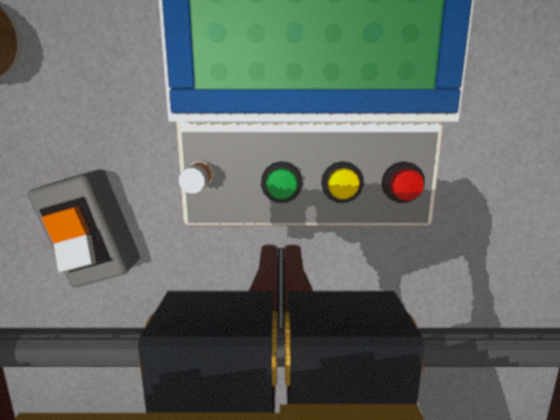

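View pics/s4.png

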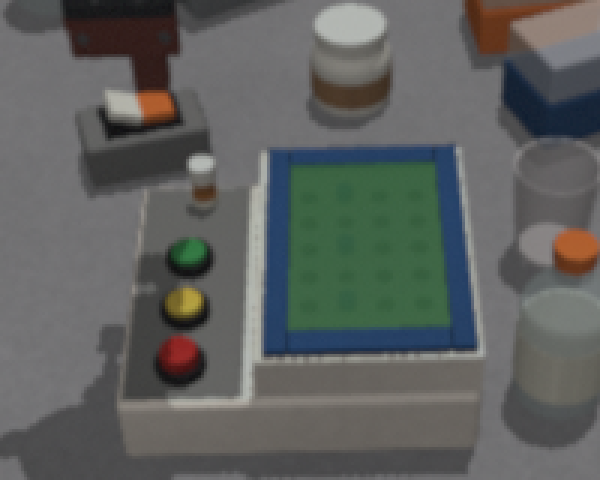

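The lid is shut, the orange paddle is level and the white end raised. Green and yellow sit lower than red, and the vial stands where it was.

```bash
python3 -c "
from cell import order;print(order.close_job())"
```

```text
the job is handed in; nothing more can be done
None
```

I shut the lid, turned on the rocker, then pressed the yellow and green keys down to their stops, in that order; red was not pressed, the vial still stands in place, and the job was handed in at about 14 s.

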